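# Index the swing-arm tube holder one hole

### The job

The swing arm that holds two blood tubes is locked by a spring index pin with a pull ring. Hook a fingertip through the ring, lift the pin clear, swing the arm one hole towards the white foam tube rack, and let the pin drop fully home in that hole, then leave the ring. Be gentle and pinch or pick up nothing: both tubes stay standing in the arm, and the things on the desk round about stay where they are.

Things in the scene. Friction and masses are not known exactly. Their poses are not given: they have to be found in the camera images.
- index_base: Fixed grey foot, steel plate on it (56 x 176 mm, top 20 mm above the desk). Origin: on the arm's upright hinge axis at desk height; z up, +y on the robot's left. At the start the arm points along -x (to the robot, up to 16 deg aside). The plate has five 10 mm holes on an arc of 130 mm radius about the hinge, 15 deg (34 mm) apart; the pin starts in the middle one.
- swing_arm (a joint): Angle (rad) of the aluminium arm about its upright hinge (post 59 mm tall): 0 in the middle hole (start), +0.262 in the next hole on the base's +y side, -0.262 in the next on its -y side, stops at +-0.60. With the pin in a hole it is locked (play about +-0.01); else it turns easily (0.5 N at the ring) and stays where left.
- index_pin (a joint): Lift (m) of the spring pin: 0 home in a hole, upper stop 0.026. The tip clears the plate above 0.009: lift to 0.012-0.022 to swing. Released between holes it rests on the plate at 0.009 and, pushed sideways, drops in at the next hole. Spring and weight: 4 N down at the bottom, 7 N at the top. It stands at the arm's end, 130 mm from the hinge, in a housing 25 mm wide, top at 58 mm.
- pull_ring: Steel ring fixed on the pin: 54 mm inside, 6 mm wire. Origin: ring centre, 96 mm above the desk with the pin home, 115 mm from the hinge axis. x: through the opening to the hinge, 30 deg down; y level, along the swing; z up in its plane, leaning 30 deg to the hinge. Closed fingers in line with the arm, aimed 30-50 deg forward of straight down, pass through (30 mm free behind). Lift straight up.
- foam_rack: White foam tube rack, 144 x 188 mm, 31 mm high, fixed to the desk left or right of the swing arm, with five green-capped tubes along its far side (tops 130 mm above the desk). Origin: centre of its underside. It tells which way to swing. On the other side stands an open white bin, 72 mm high.
- tube_a_mid (a point): Blood tube with purple cap, 83 mm long, 16 mm wide, loose in the white two-hole block (36 x 68 mm, top 70 mm above the desk) on the arm, 55 mm from the hinge, on its +y side (17 mm off centre). Point: half-way up the tube; z along the tube. Caps' tops are 123 mm above the desk.
- tube_b_mid (a point): The same kind of tube in the block's other hole, on the base's -y side.
- dropper: Small dropper bottle, 26 mm wide, 62 mm high, loose on the desk to the front left; origin: centre of its underside. Leave it alone.
- lying_tube: Purple-capped tube lying loose on the desk, 88 mm long, 16 mm thick, front right. Leave it alone.
- marker: Black marker pen lying loose on the desk, 138 mm long, 12 mm thick, near the front edge. Leave it alone.
- strip_bottle: Test strip bottle with black cap, 50 mm wide, 133 mm high, loose on the desk at the far left; origin: centre of its underside. Leave it alone.

How it is judged:
By the outcome, as a careful person would: the job done as asked, in the order asked, and still so for the second after the job is handed in, with the robot touching nothing.
It also fails if it takes over 48 s, if anything falls off the work surface, if the arm or the gripper's body presses on something with over 40 N, if the wrist force passes 120 N, or if a joint passes its speed limit or range.

### The arm

A 6-joint arm with a two-finger parallel gripper is mounted at the origin on a cart in front of the work surface, level with it; the furniture and walls round the work are solid. World frame = base frame: x ahead of the robot, y to its left, z up, the work surface at z = 0. Lengths are in m, angles in rad, forces in N, time in s.
With the tool pointing down it reaches from about 0.325 to 0.9 m from the base axis. Payload 3.5 kg.
Tool frame: the origin (TCP) lies midway between the tips of the shut fingers; the grasp point (between the pads) lies 19 mm behind it; z points along the fingers, x is the direction in which the jaws open and shut, and the axes are right-handed (so a half turn about z gives the same grasp; the last joint's range is limited). The gripper opens to 85 mm and grips with 20 to 120 N. Pads are 22 mm wide; open, the fingers measure 114 mm over their backs; the gripper's body (76 mm by 85 mm) begins 54 mm behind the grasp point. The pads swing forward as they close: fully open they stand 13 mm farther back than shut.
Start: joints at [1.094, 0.276, -0.026, 1.268, 0, 1.467], TCP at [0.228, 0.582, 0.197] pointing down, gripper open.
Joint ranges: [-3.12, 3.12], [-0.85, 1.88], [-1.08, 1.24], [-1.95, 2.15], [-1.57, 1.53], [-3.14, 3.14]. Speed limits (rad/s): [2.57, 2.57, 3.14, 3.14, 3.14, 3.14].

### API

Orientations are given as a rotation vector (axis times angle).
In Python, from rig import r gives the robot as it stands.
- The arm moves only by the tool send_rows, never from a script. Its argument "deltas" is a list of rows, each a list of 7 numbers: the turn, a rotation vector about the world's x, y, z in rad, then the shift along the world's x, y, z in m, then the finger opening in m, from 0 to 0.0854. A call has exactly 5 rows; each row is the pose to reach, as a shift and turn from the pose commanded when the call began; what a row does not reach only later rows make up. A row lasts 1/10 s, in which the tool goes at most 50 mm and 8.59 degrees, less where a joint would pass 70% of its speed; a pose out of reach is approached as far as the arm can. A call with a gripper value outside its range is refused whole. The fingers move at their own pace and stop on an object; "newtons" is the grip in N (left out, the last holds). Time passes only in rows, so rows that repeat a pose let the fingers close, or fill a call up. It gives the time, the measured TCP pose, the force and the opening at its end, in the units of the state.
- r.get_state(): the state, without advancing time (a new reading comes with each control period).
- r.grab_frame(name): name is "side" or "top" or "wrist"; returns a dict with "frame" (400x640x3 uint8, blue, green, red), "camera_matrix" (3x3 intrinsics, pixels), "eye" and "attitude" of the camera in the world. Camera axes: x right, y up, looking along -z (the intrinsics and any distortion apply to the point x, -y, -z); pixel columns grow to the right and rows downward; lengths in m; the calibration is good to about 2 mm. A picture is of the moment at which its call begins. There is no depth.
- r.job_done(): hands the job in, once; it reports no verdict.
The state is a dict: "clock": time; "joints": joint angles; "qd": joint speeds; "joint_efforts": joint torques, N m; "position": TCP position; "eef_rot": TCP orientation; "force": force on the tool from outside, world axes, zero at the start; "torque": the same for the moment, N m; "opening": opening from 0.0 (shut) to 1.0 (fully open).
Only numpy, scipy, OpenCV 4.12 (cv2) and the standard library are available. Lean on these libraries where they do the work, as an engineer would, in place of code of your own. Each camera call takes 0.05 s, during which the arm holds its last target. There are 200 camera calls.

## Working session

There is one attempt and no reset: what is moved stays moved. The work goes in short steps, Python scripts to look and compute and a tool call to move; the robot and the scene stay as the last step left them, time stands still between calls to the robot, and variables do not carry over. Pictures are saved under pics/ and viewed, about 8 in all and at most 12, crops included, and the job is handed in when it is done.

Besides the shell and the picture viewer there is one more tool, called after "Request:" in YAML: its name, and indented under it one key for each argument. send_rows: Moves the arm, as the interface text tells. Its arguments: {"type":"object","properties":{"deltas":{"type":"array"},"newtons":{"type":"number"}},"required":["deltas"]}

```bash
mkdir -p pics; ls; cat > h.py <<'E'
import numpy as np, cv2
from scipy.spatial.transform import Rotation as R
from rig import r
def grab(n,fn):
    f=r.grab_frame(n); cv2.imwrite('pics/'+fn+'.png',f['frame'])
    np.savez('pics/'+fn+'.npz',**{k:np.array(f[k]) for k in('camera_matrix','eye','attitude')}); return f
def load(fn): return np.load('pics/'+fn+'.npz')
def rot(a):
    a=np.array(a,float); return a if a.shape==(3,3) else (R.from_rotvec(a).as_matrix() if a.size==3 else R.from_quat(a).as_matrix())
def ray(c,u,v):
    d=np.linalg.inv(c['camera_matrix'])@[u,v,1]; return np.array(c['eye']),rot(c['attitude'])@[d[0],-d[1],-d[2]]
def atz(c,u,v,z):
    e,d=ray(c,u,v); return e+d*(z-e[2])/d[2]
def proj(c,p):
    q=rot(c['attitude']).T@(np.array(p)-c['eye']); w=c['camera_matrix']@[q[0],-q[1],-q[2]]; return w[:2]/w[2]
E
python3 - <<'E'
from h import *
for n in('side','top'):
    f=grab(n,n+'0'); print(n,f['eye'],f['attitude'],f['camera_matrix'],[k for k in f])
print(r.get_state())
E
```

```text
pics
side [-0.01244684 -0.82147845  1.05731595] [ 0.80779639 -0.2384069  -0.53929709] [[442.98437295   0.         318.77791765]
 [  0.         442.98437295 204.55259851]
 [  0.           0.           1.        ]] ['frame', 'camera_matrix', 'eye', 'attitude']
top [0.33645378 0.1034534  1.52805218] [ 0.13335618 -0.13124306 -1.5535504 ] [[491.35334168   0.         325.48851368]
 [  0.         491.35334168 196.38787534]
 [  0.           0.           1.        ]] ['frame', 'camera_matrix', 'eye', 'attitude']
{'clock': 0.1, 'joints': array([ 1.09362579e+00,  2.77075428e-01, -2.77336055e-02,  1.26802814e+00,
       -7.12915081e-07,  1.46736112e+00]), 'qd': array([ 3.70029233e-04, -2.18650842e-03,  4.67320177e-03,  1.71725515e-03,
       -9.04967533e-05, -1.34600055e-03]), 'joint_efforts': array([ 4.85306955e-04, -4.46707571e+01,  2.96129626e+01,  8.40777793e-03,
       -9.12990276e-05,  2.01572625e-06]), 'position': array([0.2278544 , 0.58114781, 0.1959649 ]), 'eef_rot': array([ 2.59466957,  1.76951713, -0.00281941]), 'force': array([-0.00265105, -0.26376268,  0.18438941]), 'torque': array([0.03076499, 0.03467027, 0.04687712]), 'opening': 0.9969925785846819}
```

View pics/top0.png

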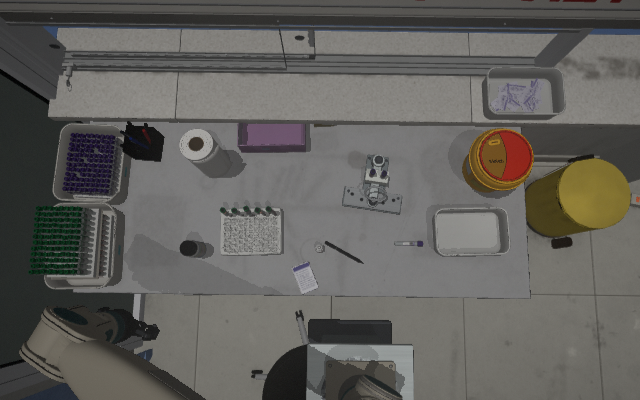

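View pics/side0.png

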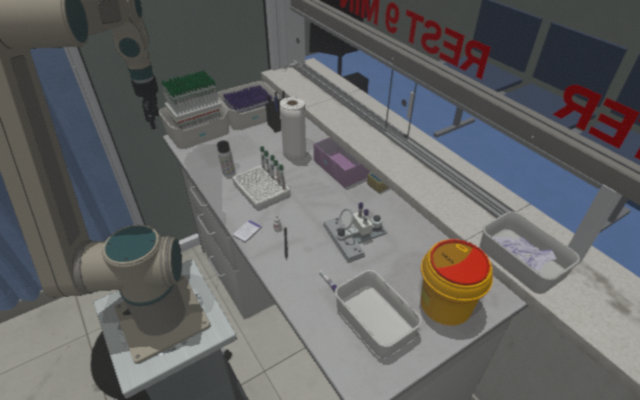

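The top view shows the fixture at about (375,185) and the foam rack to its left at (251,231), so the swing goes to +y. The bin is on the right. Next I'll zoom in on the fixture in both views.

```bash
python3 - <<'E'
from h import *
a=cv2.imread('pics/top0.png')[145:220,330:415]; b=cv2.imread('pics/side0.png')[195:265,315:395]
a=cv2.resize(a,(680,600)) [:, :]; b=cv2.resize(b,(640,560),interpolation=cv2.INTER_CUBIC)
a=cv2.resize(cv2.imread('pics/top0.png')[145:220,335:410],(400,400),interpolation=cv2.INTER_CUBIC);b=cv2.resize(cv2.imread('pics/side0.png')[195:270,315:390],(400,400),interpolation=cv2.INTER_CUBIC)
cv2.imwrite('pics/crop.png',np.hstack([a,b]))
c=load('top0')
for n,u,v,z in(('post',378,160,.059),('plateL',344,200,.02),('plateR',401,207,.02),('dropper',319,247,.03),('rack',251,231,.03)): print(n,atz(c,u,v,z))
E
```

```text
post [ 0.70227433 -0.05267191  0.059     ]
plateL [0.58278743 0.04949687 0.02      ]
plateR [ 0.56312275 -0.12744645  0.02      ]
dropper [0.43541972 0.12483323 0.03      ]
rack [0.48141443 0.33339102 0.03      ]
```

View pics/crop.png

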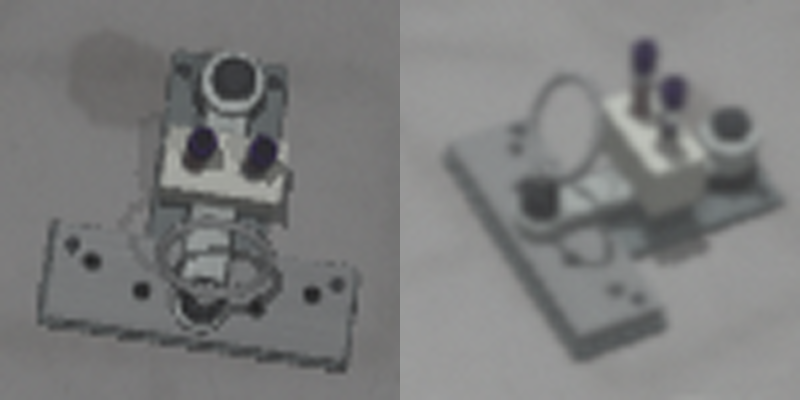

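```bash
cat > fit.py <<'E'
from h import *
from scipy.optimize import least_squares
c=load('top0'); cs=load('side0')
def hole(k): a=k*np.radians(15); return [-.13*np.cos(a),.13*np.sin(a),.02]
T=[([0,0,.059],(235,80)),(hole(2),(92,261)),(hole(1),(142,291)),(hole(-1),(256,308)),(hole(-2),(312,295)),
 ([-.055,.017,.123],(203,137)),([-.055,-.017,.123],(262,144)),([-.115,0,.096],(218,268))]
S=[([0,0,.059],(730,125)),([-.055,.017,.123],(645,45)),([-.055,-.017,.123],(673,82)),([-.115,0,.096],(566,126)),(hole(-1),(575,257)),(hole(-2),(617,290))]
s=75/400
def W(q,p): return [q[0]+np.cos(q[2])*p[0]-np.sin(q[2])*p[1],q[1]+np.sin(q[2])*p[0]+np.cos(q[2])*p[1],p[2]]
def res(q): return np.array([proj(c,W(q,p))-(335+a*s,145+b*s) for p,(a,b) in T]+[proj(cs,W(q,p))-(315+(a-400)*s,195+b*s) for p,(a,b) in S])
o=least_squares(lambda q:res(q).ravel(),[.7,-.05,0],loss='soft_l1'); q=o.x
E
python3 - <<'E'
from fit import *
print(q,np.degrees(q[2])); print(res(q).round(1).tolist())
print('ring',W(q,[-.115,0,.096]))
E
```

```text
[ 0.7060809  -0.05528677 -0.1326498 ] -7.6002739574448634
[[-0.2, -1.2], [-0.0, -0.3], [0.0, -0.4], [0.1, -0.5], [0.1, -0.7], [-0.0, 0.1], [0.4, 0.4], [-0.6, -2.1], [-0.2, -1.2], [-0.4, 0.9], [-0.2, 0.7], [-0.3, 1.0], [-1.0, 1.4], [-0.5, 0.6]]
ring [np.float64(0.5920911884621426), np.float64(-0.04007673585276209), 0.096]
```

```bash
cat > plan.py <<'E'
from fit import *
def target(yaw,tilt):
    d=np.array([np.cos(yaw),np.sin(yaw),0]); z=d*np.sin(tilt)-np.array([0,0,np.cos(tilt)]); x=np.array([-np.sin(yaw),np.cos(yaw),0])
    return np.c_[x,np.cross(z,x),z]
def turn(Rt,st): return (R.from_matrix(Rt)*R.from_rotvec(st['eef_rot']).inv()).as_rotvec()
E
python3 - <<'E'
from plan import *
st=r.get_state(); Rt=target(q[2],np.radians(45)); C=np.array(W(q,[-.115,0,.096]))
print('turn',turn(Rt,st)); pre=C-.08*Rt[:,2]; ins=C+.022*Rt[:,2]
print('pre',pre,pre-st['position'],'ins',ins,ins-pre)
print('strip',atz(load('top0'),190,247,.1))
E
```

```text
turn [-0.19538449 -0.76282363  0.22933019]
pre [ 0.53601961 -0.03259492  0.15256854] [ 0.30816521 -0.61374273 -0.04339636] ins [ 0.60751087 -0.04213424  0.08044365] [ 0.07149127 -0.00953932 -0.07212489]
strip [0.42585259 0.49759169 0.1       ]
```

Request:
send_rows:
  deltas:
    - [0,0,0,0,-0.02,0.04,0]
    - [0,0,0,0.01,-0.05,0.06,0]
    - [-0.02,-0.08,0.02,0.03,-0.09,0.07,0]
    - [-0.04,-0.16,0.05,0.05,-0.13,0.07,0]
    - [-0.06,-0.23,0.07,0.07,-0.17,0.07,0]
  newtons: 20

```text
clock: 0.6
position: [0.2989, 0.4105, 0.2674]
eef_rot: [2.377, 1.749, 0.235]
force: [-0.3, -1.2, 0.6]
opening: 0.142
```

Request:
send_rows:
  deltas:
    - [-0.02,-0.1,0.03,0.02,-0.04,0,0]
    - [-0.05,-0.2,0.06,0.04,-0.08,0,0]
    - [-0.08,-0.3,0.09,0.06,-0.12,0,0]
    - [-0.11,-0.41,0.12,0.08,-0.16,-0.01,0]
    - [-0.13,-0.53,0.16,0.1,-0.2,-0.01,0]

```text
clock: 1.1
position: [0.3984, 0.2107, 0.2564]
eef_rot: [1.855, 1.63, 0.679]
force: [0.2, -0.1, 0.2]
opening: -0.001
```

```bash
python3 - <<'E'
from plan import *
st=r.get_state(); Rt=target(q[2],np.radians(45)); C=np.array(W(q,[-.115,0,.096])); pre=C-.08*Rt[:,2]
print(st['clock'],st['position'],st['joints'],st['opening'],'turn',turn(Rt,st),'shift',pre-st['position'])
E
```

```text
1.1 [0.39836287 0.21065314 0.25635382] [ 0.73136439 -0.44446221 -0.79053466  0.64425286 -0.5631878   0.68775977] -0.0014208452425738057 turn [-0.00315679  0.00047599 -0.00520601] shift [ 0.13765673 -0.24324805 -0.10378528]
```

Request:
send_rows:
  deltas:
    - [0,0,0,0.028,-0.045,-0.01,0]
    - [0,0,0,0.055,-0.09,-0.02,0]
    - [0,0,0,0.083,-0.135,-0.035,0]
    - [0,0,0,0.11,-0.18,-0.06,0]
    - [0,0,0,0.135,-0.22,-0.085,0]

```text
clock: 1.6
position: [0.5224, 0.0082, 0.184]
eef_rot: [1.859, 1.626, 0.68]
force: [0.7, 0.4, 0.6]
opening: -0.0
```

Request:
send_rows:
  deltas:
    - [0,0,0,0.003,-0.015,-0.01,0]
    - [0,0,0,0.003,-0.023,-0.018,0]
    - [0,0,0,0.003,-0.023,-0.018,0]
    - [0,0,0,0.003,-0.023,-0.018,0]
    - [0,0,0,0.003,-0.023,-0.018,0]

```text
clock: 2.1
position: [0.525, -0.0112, 0.1661]
eef_rot: [1.858, 1.631, 0.68]
force: [-0.3, -0.2, 0.3]
opening: 0.002
```

```bash
python3 - <<'E'
from plan import *
st=r.get_state(); Rt=target(q[2],np.radians(45)); C=np.array(W(q,[-.115,0,.096])); pre=C-.08*Rt[:,2]
print(st['clock'],st['position'],st['joints'],st['force'],'turn',turn(Rt,st),'shift',pre-st['position'])
f=grab('wrist','w1'); g=grab('side','s1')
print(f['eye'],'ring px wrist',proj(load('w1'),C),'cap a',proj(load('w1'),W(q,[-.055,.017,.123])),'tcp',proj(load('w1'),st['position']))
b=cv2.resize(cv2.imread('pics/s1.png')[180:280,290:390],(400,400),interpolation=cv2.INTER_CUBIC)
a=cv2.resize(f['frame'],(640,400))[:, 120:520]
cv2.imwrite('pics/v1.png',np.hstack([a,b]))
E
```

```text
2.1 [ 0.52501139 -0.01115475  0.16606324] [-0.16223354 -0.34820251 -0.97524319  0.16073125  0.02855393 -0.02045125] [-0.25856142 -0.21283126  0.26238075] turn [-0.00601375 -0.00121111 -0.00505975] shift [ 0.01100822 -0.02144016 -0.0134947 ]
[0.34779583 0.01151222 0.23915967] ring px wrist [300.6552366  188.42771754] cap a [319.32447162 238.51001859] tcp [322.56137763 229.52882889]
```

View pics/v1.png

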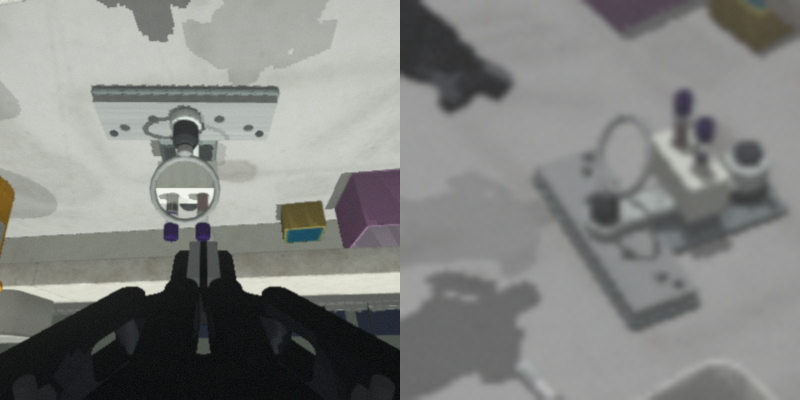

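Wrist view: the ring is centred at (304,188), about 4 px from the prediction at (301,188), and the fingertip sits just below it. I'll refit with the wrist points included.

```bash
cat >> fit.py <<'E'
cw=load('w1')
Wr=[([-.115,0,.096],(184.5,188)),(hole(2),(259,134)),(hole(1),(220,119)),(hole(-1),(139,125)),(hole(-2),(113,134)),([-.055,.017,.118],(203,231)),([-.055,-.017,.118],(171,231))]
res0=res
def resw(q): return np.array([proj(cw,W(q,p))-(120+a,b) for p,(a,b) in Wr])
o=least_squares(lambda q:np.r_[res0(q).ravel()*2,resw(q).ravel()],q,loss='soft_l1'); q=o.x
E
python3 - <<'E'
from plan import *
print(q,resw(q).round(1).tolist(),res0(q).round(1).tolist())
ow=least_squares(lambda q:resw(q).ravel(),q,loss='soft_l1'); print('wrist only',ow.x,resw(ow.x).round(1).tolist())
for k in(q,ow.x):
  st=r.get_state();C=np.array(W(k,[-.115,0,.096]));Rt=target(k[2],np.radians(45));print(C,C-.08*Rt[:,2]-st['position'],turn(Rt,st),C+.022*Rt[:,2])
E
```

```text
[ 0.70705135 -0.05366347 -0.12474635] [[-2.9, 0.8], [-13.9, -6.9], [-4.2, -0.3], [10.9, -5.8], [9.1, -6.0], [-2.5, 3.3], [-2.1, 3.5]] [[-0.7, -1.5], [-0.3, -0.4], [-0.2, -0.6], [-0.1, -0.8], [-0.1, -1.1], [-0.5, -0.2], [0.0, 0.0], [-0.9, -2.4], [-0.2, -1.6], [-0.4, 0.6], [-0.2, 0.3], [-0.3, 0.8], [-0.8, 1.1], [-0.3, 0.3]]
wrist only [ 0.70875826 -0.05085036 -0.11788035] [[-0.5, 1.5], [-11.9, -6.4], [-2.1, 0.5], [13.2, -4.7], [11.6, -4.9], [-0.0, 3.7], [0.4, 4.0]]
[ 0.59294498 -0.03935482  0.096     ] [ 0.01167021 -0.0211358  -0.01363896] [-0.005886   -0.00098919  0.00275647] [ 0.60838045 -0.04129038  0.08044365]
[ 0.59455634 -0.03732549  0.096     ] [ 0.01323456 -0.01949203 -0.01363896] [-0.00588259 -0.0010094   0.00962246] [ 0.61000473 -0.03915504  0.08044365]
```

Request:
send_rows:
  deltas:
    - [0,0,0,0.006,-0.01,-0.007,0]
    - [0,0,0.005,0.012,-0.02,-0.014,0]
    - [0,0,0.005,0.013,-0.02,-0.014,0]
    - [0,0,0.005,0.013,-0.02,-0.014,0]
    - [0,0,0.005,0.013,-0.02,-0.014,0]

```text
clock: 2.7
position: [0.5377, -0.0323, 0.1511]
eef_rot: [1.857, 1.635, 0.68]
force: [0.2, -0.4, 0.5]
opening: -0.0
```

Request:
send_rows:
  deltas:
    - [0,0,0,0.01,-0.001,-0.01,0]
    - [0,0,0,0.02,-0.002,-0.02,0]
    - [0,0,0,0.03,-0.003,-0.03,0]
    - [0,0,0,0.042,-0.005,-0.042,0]
    - [0,0,0,0.042,-0.005,-0.042,0]

```text
clock: 3.2
position: [0.5799, -0.0372, 0.108]
eef_rot: [1.858, 1.636, 0.679]
force: [0.4, -1.1, 0.3]
opening: -0.004
```

```bash
python3 - <<'E'
from plan import *
st=r.get_state(); C=np.array([.594,-.038,.096]); Rt=target(-.12,np.radians(45))
print(st['clock'],st['position'],st['joints'],st['force'],'turn',turn(Rt,st),'toC',C-st['position'],'tool frame',R.from_rotvec(st['eef_rot']).as_matrix().T@(C-st['position']))
f=grab('wrist','w2'); g=grab('side','s2')
print('ring px',proj(load('w2'),C))
b=cv2.resize(g['frame'][180:280,290:390],(400,400),interpolation=cv2.INTER_CUBIC)
cv2.imwrite('pics/v2.png',np.hstack([f['frame'][:, 120:520],b]))
E
```

```text
3.2 [ 0.57989017 -0.03719934  0.10796304] [-0.21256076 -0.09980474 -0.96284105 -0.07012172  0.06601925 -0.05862263] [ 0.37061426 -1.06173823  0.28644796] turn [-0.00640716 -0.00457729  0.00447378] toC [ 0.01410983 -0.00080066 -0.01196304] tool frame [0.00088811 0.00160544 0.01842488]
ring px [323.87567425 221.1831529 ]
```

View pics/v2.png

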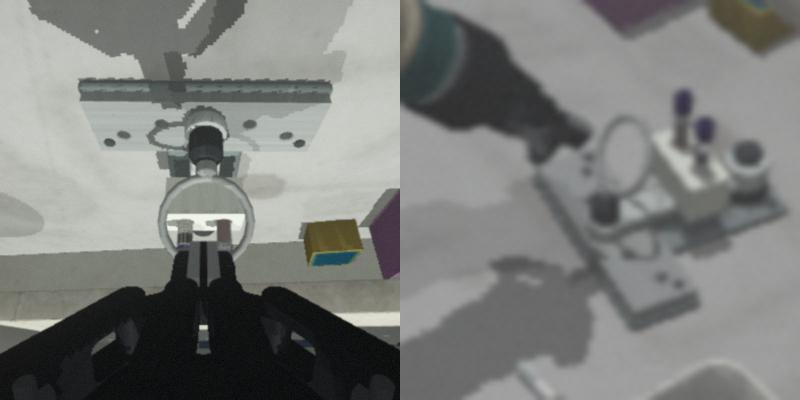

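The ring (327,220) and fingertip (324,243) are in line within about 2 mm, so I'll insert.

Request:
send_rows:
  deltas:
    - [0,0,0,0.006,0,-0.006,0]
    - [0,0,0,0.012,0,-0.012,0]
    - [0,0,0,0.018,0,-0.018,0]
    - [0,0,0,0.024,-0.001,-0.023,0]
    - [0,0,0,0.029,-0.001,-0.027,0]

```text
clock: 3.8
position: [0.6091, -0.0386, 0.0814]
eef_rot: [1.858, 1.635, 0.679]
force: [-1.3, 0.1, 0.2]
opening: 0.001
```

```bash
python3 - <<'E'
from plan import *
st=r.get_state(); C=np.array([.594,-.036,.096])
print(st['clock'],st['position'],st['force'],'tool frame',R.from_rotvec(st['eef_rot']).as_matrix().T@(C-st['position']))
f=grab('wrist','w3'); g=grab('side','s3')
b=cv2.resize(g['frame'][180:280,290:390],(400,400),interpolation=cv2.INTER_CUBIC)
cv2.imwrite('pics/v3.png',np.hstack([f['frame'][:, 120:520],b]))
E
```

```text
3.8 [ 0.60909966 -0.03855911  0.08135398] [-1.28994779  0.0843528   0.22723474] tool frame [ 0.00073843 -0.00055216 -0.02117084]
```

View pics/v3.png

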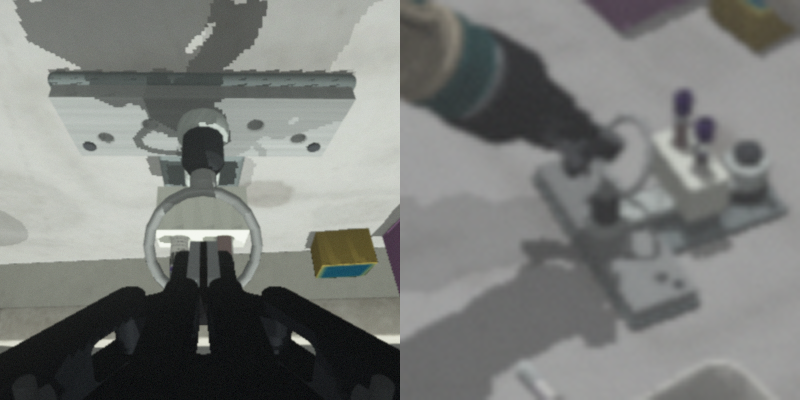

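The fingertip is through the ring in both views. Now I'll lift slowly and watch the force.

Request:
send_rows:
  deltas:
    - [0,0,0,0,0,0.003,0]
    - [0,0,0,0,0,0.006,0]
    - [0,0,0,0,0,0.009,0]
    - [0,0,0,0,0,0.012,0]
    - [0,0,0,0,0,0.014,0]

```text
clock: 4.4
position: [0.6089, -0.0385, 0.097]
eef_rot: [1.856, 1.634, 0.681]
force: [0.8, 0.5, 0.4]
opening: -0.004
```

Request:
send_rows:
  deltas:
    - [0,0,0,0,0,0.001,0]
    - [0,0,0,0,0,0.002,0]
    - [0,0,0,0,0,0.003,0]
    - [0,0,0,0,0,0.004,0]
    - [0,0,0,0,0,0.005,0]

```text
clock: 4.9
position: [0.6086, -0.0385, 0.101]
eef_rot: [1.857, 1.635, 0.68]
force: [-0.1, 0.2, -0.6]
opening: -0.001
```

Request:
send_rows:
  deltas:
    - [0,0,0,0,0,0.001,0]
    - [0,0,0,0,0,0.002,0]
    - [0,0,0,0,0,0.003,0]
    - [0,0,0,0,0,0.004,0]
    - [0,0,0,0,0,0.005,0]

```text
clock: 5.4
position: [0.6087, -0.0385, 0.1061]
eef_rot: [1.857, 1.635, 0.68]
force: [-1.0, -0.6, 0.0]
opening: 0.002
```

Request:
send_rows:
  deltas:
    - [0,0,0,0,0,0.001,0]
    - [0,0,0,0,0,0.002,0]
    - [0,0,0,0,0,0.003,0]
    - [0,0,0,0,0,0.004,0]
    - [0,0,0,0,0,0.005,0]

```text
clock: 5.9
position: [0.6087, -0.0385, 0.1111]
eef_rot: [1.857, 1.635, 0.68]
force: [0.9, 0.2, 0.9]
opening: -0.003
```

```bash
python3 - <<'E'
from plan import *
st=r.get_state(); print(st['clock'],st['position'],st['force'])
f=grab('wrist','w4'); g=grab('side','s4')
b=cv2.resize(g['frame'][180:280,290:390],(400,400),interpolation=cv2.INTER_CUBIC)
cv2.imwrite('pics/v4.png',np.hstack([f['frame'][:, 120:520],b]))
E
```

```text
5.9 [ 0.60866969 -0.03849026  0.1111389 ] [0.8852793  0.22373334 0.89906719]
```

View pics/v4.png

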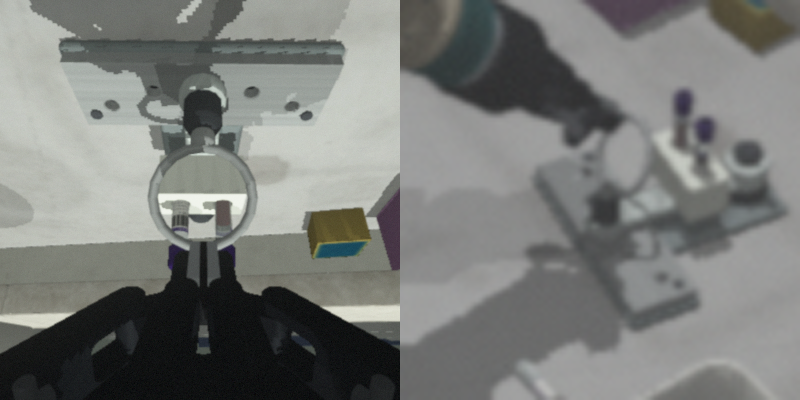

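The vertical lift has backed the tip almost out of the leaning ring: it's only about 5 mm through, with no contact yet. I'll lower it, go about 12 mm deeper and lift again.

Request:
send_rows:
  deltas:
    - [0,0,0,0,0,-0.007,0]
    - [0,0,0,0,0,-0.014,0]
    - [0,0,0,0,0,-0.021,0]
    - [0,0,0,0.004,0,-0.027,0]
    - [0,0,0,0.008,0,-0.03,0]

```text
clock: 6.5
position: [0.6161, -0.0383, 0.0794]
eef_rot: [1.859, 1.636, 0.678]
force: [0.2, 0.3, 0.2]
opening: 0.0
```

Request:
send_rows:
  deltas:
    - [0,0,0,0.003,0,0,0]
    - [0,0,0,0.006,0,0,0]
    - [0,0,0,0.006,0,0.003,0]
    - [0,0,0,0.006,0,0.006,0]
    - [0,0,0,0.006,0,0.008,0]

```text
clock: 7.0
position: [0.623, -0.0385, 0.09]
eef_rot: [1.856, 1.634, 0.68]
force: [0.3, -0.1, -0.3]
opening: -0.001
```

Request:
send_rows:
  deltas:
    - [0,0,0,0,0,0.001,0]
    - [0,0,0,0,0,0.002,0]
    - [0,0,0,0,0,0.003,0]
    - [0,0,0,0,0,0.004,0]
    - [0,0,0,0,0,0.005,0]

```text
clock: 7.5
position: [0.6226, -0.0385, 0.0941]
eef_rot: [1.857, 1.635, 0.68]
force: [-0.2, -0.1, 0.2]
opening: -0.002
```

Request:
send_rows:
  deltas:
    - [0,0,0,0,0,0.001,0]
    - [0,0,0,0,0,0.002,0]
    - [0,0,0,0,0,0.003,0]
    - [0,0,0,0,0,0.004,0]
    - [0,0,0,0,0,0.005,0]

```text
clock: 8.0
position: [0.6227, -0.0385, 0.0991]
eef_rot: [1.857, 1.635, 0.68]
force: [0.2, -0.0, -0.6]
opening: 0.005
```

Request:
send_rows:
  deltas:
    - [0,0,0,0,0,0.001,0]
    - [0,0,0,0,0,0.002,0]
    - [0,0,0,0,0,0.003,0]
    - [0,0,0,0,0,0.004,0]
    - [0,0,0,0,0,0.005,0]

```text
clock: 8.5
position: [0.6226, -0.0385, 0.1041]
eef_rot: [1.857, 1.635, 0.68]
force: [0.7, -0.0, 0.6]
opening: 0.004
```

```bash
python3 - <<'E'
from plan import *
st=r.get_state(); print(st['clock'],st['position'],st['force'])
f=grab('wrist','w5'); g=grab('side','s5')
b=cv2.resize(g['frame'][190:250,320:380],(400,400),interpolation=cv2.INTER_CUBIC)
cv2.imwrite('pics/v5.png',np.hstack([f['frame'][:, 120:520],b]))
E
```

```text
8.5 [ 0.62263847 -0.03846513  0.10410448] [ 0.66947912 -0.03065182  0.58990329]
```

View pics/v5.png

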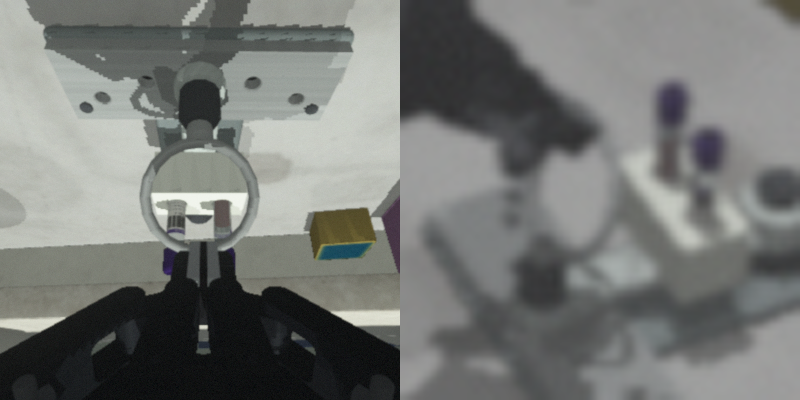

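```bash
python3 - <<'E'
from plan import *
q=np.array([.708,-.050,-.12]); st=r.get_state(); T=st['position']; Rm=R.from_rotvec(st['eef_rot']).as_matrix()
def ringpt(a,rad=.030,lift=0): # a angle from top
    u=rad*np.cos(a); return W(q,[-.115+u*.5,rad*np.sin(a),.096+u*.866+lift])
for n in('w5','s5'):
    c=load(n); print(n,'tcp',proj(c,T).round(1),'25mm back',proj(c,T-.025*Rm[:,2]).round(1))
    for l in(0,.01): print(' lift',l,'C',proj(c,ringpt(0,0,l)).round(1),'top',proj(c,ringpt(0,lift=l)).round(1),'bottom',proj(c,ringpt(np.pi,lift=l)).round(1),'sides',proj(c,ringpt(np.pi/2,lift=l)).round(1),proj(c,ringpt(-np.pi/2,lift=l)).round(1))
top=np.array(ringpt(0,.027)); print('ring top inner in tool frame',Rm.T@(top-T))
for n in ('s2','s5'):
  im=cv2.imread(f'pics/{n}.png')[200:245,325:385]; cv2.imwrite(f'pics/{n}c.png',im)
E
```

```text
w5 tcp [322.5 229.9] 25mm back [322.5 247.7]
 lift 0 C [319.9 196. ] top [320.4 249.8] bottom [319.4 141.5] sides [374.1 195.5] [265.8 196.4]
 lift 0.01 C [319.9 212.3] top [320.4 267.5] bottom [319.4 156.3] sides [375.7 211.8] [264.2 212.7]
s5 tcp [353.6 213.7] 25mm back [348.9 211.3]
 lift 0 C [345.5 218.7] top [350.1 211.2] bottom [341.  226.1] sides [341.  212.8] [350.2 224.9]
 lift 0.01 C [345.7 216.4] top [350.3 208.8] bottom [341.1 223.9] sides [341.1 210.4] [350.4 222.5]
ring top inner in tool frame [-0.00118863 -0.00038917 -0.02165871]
```

```bash
python3 - <<'E'
import cv2,numpy as np
a=cv2.resize(cv2.imread('pics/w5.png')[190:290,270:370],(400,400),interpolation=cv2.INTER_CUBIC)
d=cv2.resize(cv2.imread('pics/w1.png')[190:290,270:370],(400,400),interpolation=cv2.INTER_CUBIC)
b=cv2.resize(cv2.imread('pics/s5.png')[200:235,325:375],(400,280),interpolation=cv2.INTER_CUBIC)
e=cv2.resize(cv2.imread('pics/s3.png')[200:235,325:375],(400,200*7//5),interpolation=cv2.INTER_CUBIC)
im=np.vstack([np.hstack([a,d]),np.hstack([b,e])])[:, :]
cv2.imwrite('pics/v6.png',cv2.resize(im,(706,600)))
E
```

```text
(no output)
```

View pics/v6.png

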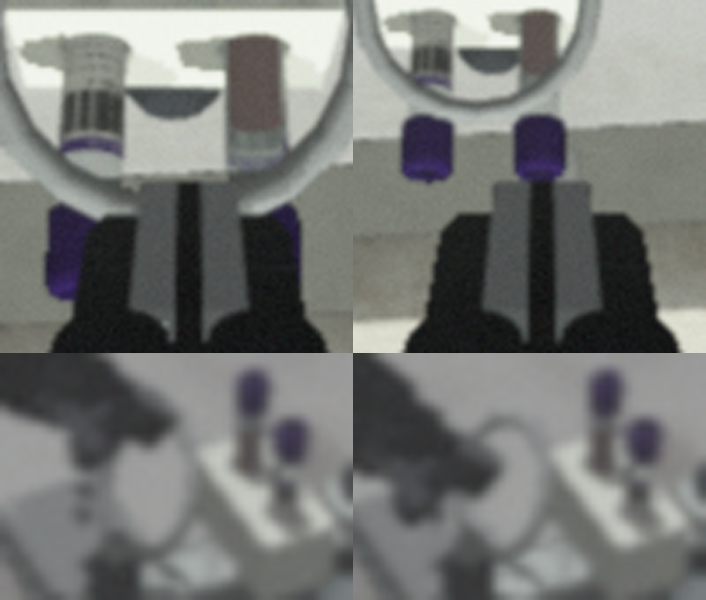

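The visible tip ends about 15 mm short of the nominal TCP in both views, so it barely passes the wire. I'll lower, go about 9 mm deeper and lift again.

Request:
send_rows:
  deltas:
    - [0,0,0,0,0,-0.006,0]
    - [0,0,0,0,0,-0.012,0]
    - [0,0,0,0.003,0,-0.018,0]
    - [0,0,0,0.006,-0.001,-0.02,0]
    - [0,0,0,0.008,-0.001,-0.02,0]

```text
clock: 9.1
position: [0.6284, -0.0391, 0.0809]
eef_rot: [1.862, 1.638, 0.676]
force: [-5.8, -0.1, -0.2]
opening: 0.001
```

Request:
send_rows:
  deltas:
    - [0,0,0,0,0,0.002,0]
    - [0,0,0,0,0,0.004,0]
    - [0,0,0,0,0,0.006,0]
    - [0,0,0,0,0,0.008,0]
    - [0,0,0,0,0,0.008,0]

```text
clock: 9.6
position: [0.6285, -0.039, 0.0904]
eef_rot: [1.86, 1.637, 0.677]
force: [-4.2, 0.7, -4.0]
opening: -0.0
```

Request:
send_rows:
  deltas:
    - [0,0,0,0,0,0.001,0]
    - [0,0,0,0,0,0.002,0]
    - [0,0,0,0,0,0.003,0]
    - [0,0,0,0,0,0.004,0]
    - [0,0,0,0,0,0.004,0]

```text
clock: 10.1
position: [0.6285, -0.039, 0.0942]
eef_rot: [1.86, 1.637, 0.677]
force: [-4.9, 0.7, -5.5]
opening: 0.001
```

Request:
send_rows:
  deltas:
    - [0,0,0,0,0,0.001,0]
    - [0,0,0,0,0,0.002,0]
    - [0,0,0,0,0,0.003,0]
    - [0,0,0,0,0,0.004,0]
    - [0,0,0,0,0,0.004,0]

```text
clock: 10.6
position: [0.6285, -0.039, 0.0982]
eef_rot: [1.86, 1.637, 0.677]
force: [-5.3, 0.3, -5.5]
opening: -0.001
```

Contact at about 5 N, but I need to know whether it's the ring or the block, so I'll check with a picture.

```bash
python3 - <<'E'
from plan import *
q=np.array([.708,-.050,-.12]); st=r.get_state(); T=st['position']
f=grab('wrist','w7'); g=grab('side','s7'); c=load('w7')
for l in(0,.008,.014): print(l,[proj(c,W(q,[-.115+.03*u*.5,.03*s,.096+.03*u*.866+l])).round(0).tolist() for u,s in((0,0),(-1,0),(0,1),(0,-1))])
b=cv2.resize(g['frame'][195:245,325:375],(400,400),interpolation=cv2.INTER_CUBIC)
cv2.imwrite('pics/v7.png',np.hstack([f['frame'][:, 120:520],b]))
E
```

```text
0 [[320.0, 200.0], [319.0, 143.0], [376.0, 200.0], [263.0, 201.0]]
0.008 [[320.0, 214.0], [319.0, 156.0], [378.0, 214.0], [261.0, 214.0]]
0.014 [[320.0, 225.0], [319.0, 165.0], [379.0, 224.0], [260.0, 225.0]]
```

View pics/v7.png

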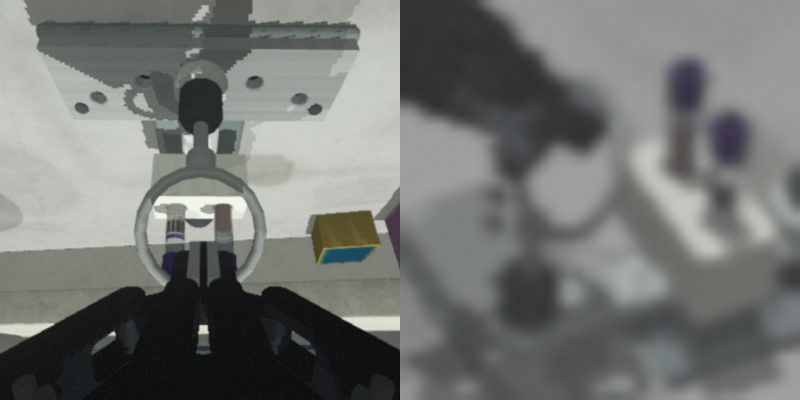

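The pin is up about 17 mm (ring centre at row ~232, bare shank showing) and the tubes are untouched. Now I'll swing towards +y about the hinge, turning the tool with the arm.

Request:
send_rows:
  deltas:
    - [0,0,-0.026,0.0004,0.002,0,0]
    - [0,0,-0.052,0.0007,0.0042,0,0]
    - [0,0,-0.079,0.0011,0.0062,0,0]
    - [0,0,-0.105,0.0016,0.0082,0,0]
    - [0,0,-0.131,0.0022,0.0103,0,0]

```text
clock: 11.2
position: [0.6311, -0.0286, 0.0984]
eef_rot: [1.948, 1.499, 0.621]
force: [-5.1, 1.9, -6.2]
opening: 0.001
```

Request:
send_rows:
  deltas:
    - [0,0,-0.026,0.0006,0.002,0,0]
    - [0,0,-0.052,0.0012,0.004,0,0]
    - [0,0,-0.079,0.0018,0.006,0,0]
    - [0,0,-0.105,0.0026,0.008,0,0]
    - [0,0,-0.131,0.0034,0.0099,0,0]

```text
clock: 11.7
position: [0.6351, -0.0184, 0.0989]
eef_rot: [2.026, 1.359, 0.565]
force: [-3.8, 1.4, -6.2]
opening: 0.003
```

```bash
python3 - <<'E'
from plan import *
q=np.array([.708,-.050,-.12]); st=r.get_state(); T=st['position']; Rm=R.from_rotvec(st['eef_rot']).as_matrix()
print(st['clock'],T,st['force'],'tool yaw',np.arctan2(Rm[1,2],Rm[0,2]),np.degrees(np.arcsin(np.hypot(*Rm[:2,2]))))
f=grab('wrist','w8'); g=grab('top','t8'); c=load('w8'); c2=load('t8')
for a in(.22,.24,.262,.28):
  Q=[q[0],q[1],q[2]-a]; print(a,[proj(c,W(Q,p)).round(1).tolist() for p in([-.115,0,.1125],[-.13,0,.058],[-.055,.017,.123],[-.055,-.017,.123])],[proj(c2,W(Q,p)).round(1).tolist() for p in([-.055,.017,.123],[-.055,-.017,.123])])
print('hole+1',proj(c,W(q,hole(1))),'hole+2',proj(c,W(q,hole(2))),'hole0',proj(c,W(q,hole(0))))
b=cv2.resize(g['frame'][145:220,335:410],(400,400),interpolation=cv2.INTER_CUBIC)
cv2.imwrite('pics/v8.png',np.hstack([f['frame'][:, 120:520],b]))
E
```

```text
11.7 [ 0.63512482 -0.01840745  0.09885591] [-3.78604363  1.37506068 -6.2389042 ] tool yaw -0.38040780371419364 44.633611850421936
0.22 [[308.6, 227.8], [307.7, 124.1], [342.3, 277.6], [290.7, 278.6]] [[367.7, 168.0], [378.7, 171.9]]
0.24 [[313.2, 227.7], [312.5, 123.9], [344.0, 277.7], [292.3, 278.4]] [[367.4, 167.8], [378.3, 171.9]]
0.262 [[318.2, 227.6], [317.8, 123.8], [345.8, 277.8], [294.1, 278.3]] [[367.1, 167.5], [377.9, 171.9]]
0.28 [[322.4, 227.6], [322.1, 123.8], [347.3, 277.9], [295.6, 278.1]] [[366.8, 167.3], [377.5, 171.8]]
hole+1 [317.80821692  75.38966765] hole+2 [372.82303896  80.85498433] hole0 [263.11707521  81.85768138]
```

View pics/v8.png

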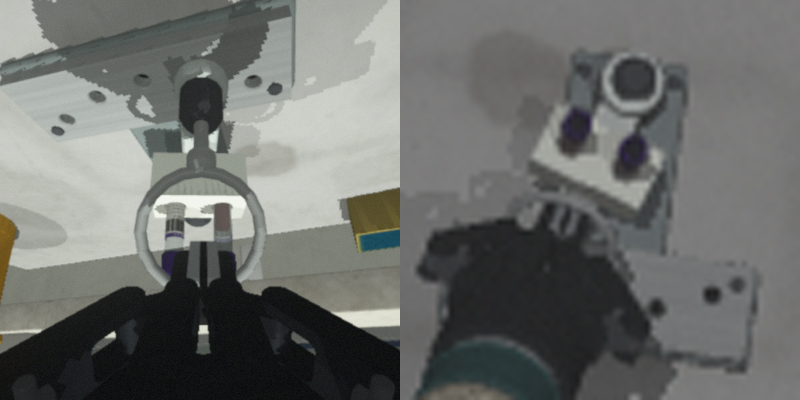

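The arm is within about 0.01 rad of hole +1 (ring column 320 against 318 predicted). I'll lower and watch whether the spring load lasts past the 9 mm plate level.

Request:
send_rows:
  deltas:
    - [0,0,0,0,0,-0.002,0]
    - [0,0,0,0,0,-0.004,0]
    - [0,0,0,0,0,-0.006,0]
    - [0,0,0,0,0,-0.006,0]
    - [0,0,0,0,0,-0.006,0]

```text
clock: 12.3
position: [0.6353, -0.0183, 0.093]
eef_rot: [2.025, 1.361, 0.566]
force: [-4.7, 2.6, -4.5]
opening: -0.002
```

Request:
send_rows:
  deltas:
    - [0,0,0,0,0,-0.001,0]
    - [0,0,0,0,0,-0.002,0]
    - [0,0,0,0,0,-0.003,0]
    - [0,0,0,0,0,-0.004,0]
    - [0,0,0,0,0,-0.004,0]

```text
clock: 12.8
position: [0.6353, -0.0183, 0.0891]
eef_rot: [2.025, 1.361, 0.566]
force: [-4.6, 3.0, -4.7]
opening: -0.001
```

Request:
send_rows:
  deltas:
    - [0,0,0,0,0,-0.001,0]
    - [0,0,0,0,0,-0.002,0]
    - [0,0,0,0,0,-0.002,0]
    - [0,0,0,0,0,-0.002,0]
    - [0,0,0,0,0,-0.002,0]

```text
clock: 13.3
position: [0.6353, -0.0185, 0.0872]
eef_rot: [2.025, 1.36, 0.566]
force: [-5.2, 3.2, -5.6]
opening: -0.004
```

Request:
send_rows:
  deltas:
    - [0,0,0,0,0,-0.001,0]
    - [0,0,0,0,0,-0.002,0]
    - [0,0,0,0,0,-0.003,0]
    - [0,0,0,0,0,-0.003,0]
    - [0,0,0,0,0,-0.003,0]

```text
clock: 13.8
position: [0.6351, -0.0188, 0.0841]
eef_rot: [2.025, 1.36, 0.565]
force: [-6.2, 1.4, -3.9]
opening: 0.001
```

Request:
send_rows:
  deltas:
    - [0,0,0,0,0,-0.001,0]
    - [0,0,0,0,0,-0.002,0]
    - [0,0,0,0,0,-0.003,0]
    - [0,0,0,0,0,-0.003,0]
    - [0,0,0,0,0,-0.003,0]

```text
clock: 14.3
position: [0.6351, -0.0189, 0.0812]
eef_rot: [2.025, 1.359, 0.565]
force: [-6.2, 3.3, -3.8]
opening: -0.001
```

Request:
send_rows:
  deltas:
    - [0,0,0,0,0,-0.001,0]
    - [0,0,0,0,0,-0.002,0]
    - [0,0,0,0,0,-0.003,0]
    - [0,0,0,0,0,-0.003,0]
    - [0,0,0,0,0,-0.003,0]

```text
clock: 14.8
position: [0.6366, -0.0191, 0.0797]
eef_rot: [2.023, 1.357, 0.567]
force: [-6.2, 1.3, -1.8]
opening: -0.003
```

```bash
python3 - <<'E'
from plan import *
q=np.array([.708,-.050,-.12]); st=r.get_state(); T=st['position']
print(st['clock'],T,st['force'])
f=grab('wrist','w9'); g=grab('side','s9'); c=load('w9')
Q=[q[0],q[1],q[2]-.262]
for l in(0,.009): print(l,[proj(c,W(Q,[-.115+.03*u*.5,.03*s,.096+.03*u*.866+l])).round(0).tolist() for u,s in((0,0),(-1,0),(0,1),(0,-1))])
b=cv2.resize(g['frame'][195:245,325:375],(400,400),interpolation=cv2.INTER_CUBIC)
cv2.imwrite('pics/v9.png',np.hstack([f['frame'][:, 120:520],b]))
E
```

```text
14.8 [ 0.63655165 -0.01914593  0.07970789] [-6.2220804   1.27735686 -1.81958243]
0 [[319.0, 232.0], [318.0, 171.0], [379.0, 231.0], [258.0, 232.0]]
0.009 [[319.0, 249.0], [318.0, 187.0], [381.0, 249.0], [256.0, 250.0]]
```

View pics/v9.png

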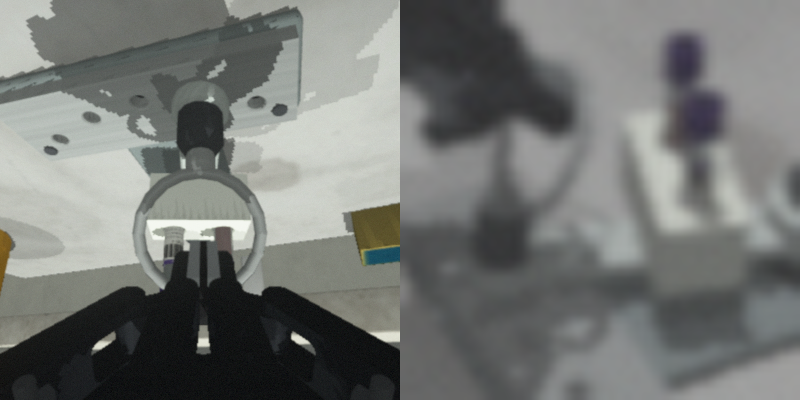

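The ring is back at its home height (centre row ~233, predicted 232 for home) with no shank showing. I'll relieve the contact and then withdraw along the finger axis.

Request:
send_rows:
  deltas:
    - [0,0,0,-0.001,0.0005,-0.001,0]
    - [0,0,0,-0.002,0.001,-0.002,0]
    - [0,0,0,-0.004,0.0015,-0.003,0]
    - [0,0,0,-0.006,0.002,-0.004,0]
    - [0,0,0,-0.006,0.002,-0.004,0]

```text
clock: 15.4
position: [0.6318, -0.0171, 0.0766]
eef_rot: [2.022, 1.355, 0.569]
force: [-0.3, -0.7, 0.2]
opening: 0.001
```

Request:
send_rows:
  deltas:
    - [0,0,0,-0.003,0.001,0.003,0]
    - [0,0,0,-0.006,0.0025,0.006,0]
    - [0,0,0,-0.01,0.004,0.01,0]
    - [0,0,0,-0.015,0.006,0.015,0]
    - [0,0,0,-0.02,0.008,0.02,0]

```text
clock: 15.9
position: [0.6098, -0.0091, 0.0956]
eef_rot: [2.023, 1.357, 0.566]
force: [0.6, -0.4, 0.1]
opening: 0.001
```

Request:
send_rows:
  deltas:
    - [0,0,0,-0.01,0.004,0.01,0]
    - [0,0,0,-0.02,0.008,0.021,0]
    - [0,0,0,-0.03,0.012,0.032,0]
    - [0,0,0,-0.045,0.018,0.05,0]
    - [0,0,0,-0.06,0.024,0.07,0]

```text
clock: 16.4
position: [0.5488, 0.0149, 0.1651]
eef_rot: [2.024, 1.358, 0.565]
force: [-0.1, 1.2, -0.1]
opening: -0.004
```

Request:
send_rows:
  deltas:
    - [0,0,0,-0.01,0.005,0.01,0]
    - [0,0,0,-0.02,0.01,0.02,0]
    - [0,0,0,-0.02,0.01,0.03,0]
    - [0,0,0,-0.02,0.01,0.03,0]
    - [0,0,0,-0.02,0.01,0.03,0]

```text
clock: 16.9
position: [0.5308, 0.0246, 0.1956]
eef_rot: [2.023, 1.356, 0.567]
force: [-0.8, 1.1, -0.1]
opening: -0.001
```

```bash
python3 - <<'E'
from plan import *
q=np.array([.708,-.050,-.12]); st=r.get_state(); T=st['position']
print(st['clock'],T,st['force'])
f=grab('wrist','w10'); g=grab('side','s10'); t=grab('top','t10'); c=load('w10'); cs=load('s10')
for a in(0.24,.262,.284):
  Q=[q[0],q[1],q[2]-a]
  for l in(0,.009): print(a,l,'wrist',[proj(c,W(Q,[-.115+.03*u*.5,.03*s,.096+.03*u*.866+l])).round(1).tolist() for u,s in((0,0),(-1,0),(1,0),(0,1),(0,-1))],'side C',proj(cs,W(Q,[-.115,0,.096+l])).round(1))
b=cv2.resize(g['frame'][180:280,290:390],(400,400),interpolation=cv2.INTER_CUBIC)
cv2.imwrite('pics/v10.png',np.hstack([f['frame'][:, 120:520],b]))
E
```

```text
16.9 [0.53077654 0.02463298 0.19564115] [-0.81053001  1.13042895 -0.1485788 ]
0.24 0 wrist [[316.9, 166.4], [316.2, 136.1], [317.5, 196.4], [347.0, 165.7], [286.9, 167.0]] side C [342.3 213. ]
0.24 0.009 wrist [[316.8, 174.0], [316.2, 143.4], [317.5, 204.4], [347.4, 173.4], [286.5, 174.6]] side C [342.4 210.9]
0.262 0 wrist [[319.4, 166.3], [319.1, 136.1], [319.7, 196.4], [349.5, 166.1], [289.3, 166.6]] side C [342.1 212.4]
0.262 0.009 wrist [[319.4, 174.0], [319.1, 143.3], [319.7, 204.4], [349.9, 173.7], [288.9, 174.2]] side C [342.2 210.3]
0.284 0 wrist [[321.9, 166.3], [322.0, 136.1], [321.9, 196.4], [351.9, 166.4], [291.8, 166.2]] side C [341.9 211.9]
0.284 0.009 wrist [[322.0, 174.0], [322.0, 143.3], [321.9, 204.4], [352.4, 174.0], [291.5, 173.9]] side C [342.  209.8]
```

No more viewing, so I'll fit the ring contour numerically for lift and angle, and validate the method on the earlier w1 frame, where both are known.

```bash
python3 - <<'E'
from plan import *
q=np.array([.708,-.050,-.12])
def score(gm,c,a,l,du=0,inn=.027,out=.033):
    Q=[q[0],q[1],q[2]-a]; s=0
    for rad in(inn,out):
        for t in np.radians(np.arange(-135,136,5))+np.pi:   # skip the top (fingers)
            p=proj(c,W(Q,[-.115+rad*np.cos(t)*.5,rad*np.sin(t),.096+rad*np.cos(t)*.866+l]))
            s+=cv2.getRectSubPix(gm,(1,1),(float(p[0]),float(p[1])))[0,0]
    return s
for n,a0 in(('w1',0),('w2',0),('w8',.262),('w10',.262)):
    c=load(n); im=cv2.GaussianBlur(cv2.cvtColor(cv2.imread(f'pics/{n}.png'),cv2.COLOR_BGR2GRAY).astype(np.float32),(0,0),.8)
    gm=np.hypot(cv2.Sobel(im,5,1,0),cv2.Sobel(im,5,0,1)); gm=np.minimum(gm,120)
    S=[(score(gm,c,a0+da,l),round(a0+da,3),l) for da in np.arange(-.08,.081,.008) for l in np.arange(-.005,.022,.001)]
    print(n,[tuple(np.round(x,3)) for x in sorted(S)[::-1][:4]])
# tubes: purple caps in top and side views
for n in('t10','s10','w10'):
    im=cv2.cvtColor(cv2.imread(f'pics/{n}.png'),cv2.COLOR_BGR2HSV); m=cv2.inRange(im,(115,70,20),(150,255,200))
    k,_,st,ce=cv2.connectedComponentsWithStats(m); c=load(n); Q=[q[0],q[1],q[2]-.262]
    P=[proj(c,W(Q,[-.055,s*.017,.117])) for s in(1,-1)]
    print(n,[p.round(1).tolist() for p in P],[(ce[i].round(1).tolist(),int(st[i,4])) for i in range(1,k) if min(np.linalg.norm(ce[i]-p) for p in P)<15 and st[i,4]>5])
# moved things: diff of top view at the loose items
d=cv2.absdiff(cv2.imread('pics/top0.png'),cv2.imread('pics/t10.png')).max(2)
for nm,(u,v) in dict(dropper=(319,247),marker=(344,252),lying=(408,243),strip=(190,247),bin=(471,231),rack=(251,231)).items(): print(nm,int((d[v-12:v+12,u-20:u+20]>40).sum()))
print(r.get_state()['force'],r.get_state()['clock'])
E
```

```text
w1 [(np.float64(9371.158), np.float64(-0.0), np.float64(0.0)), (np.float64(9329.012), np.float64(-0.008), np.float64(0.0)), (np.float64(9232.465), np.float64(-0.0), np.float64(0.001)), (np.float64(9135.745), np.float64(-0.008), np.float64(0.001))]
w2 [(np.float64(9553.186), np.float64(-0.0), np.float64(0.0)), (np.float64(9462.434), np.float64(-0.008), np.float64(0.0)), (np.float64(9038.824), np.float64(-0.008), np.float64(0.001)), (np.float64(8747.668), np.float64(-0.0), np.float64(0.001))]
w8 [(np.float64(10914.057), np.float64(0.27), np.float64(0.018)), (np.float64(10442.237), np.float64(0.27), np.float64(0.019)), (np.float64(8796.887), np.float64(0.278), np.float64(0.019)), (np.float64(8731.301), np.float64(0.262), np.float64(0.019))]
w10 [(np.float64(9098.021), np.float64(0.27), np.float64(0.001)), (np.float64(8912.054), np.float64(0.262), np.float64(0.001)), (np.float64(8886.37), np.float64(0.262), np.float64(0.0)), (np.float64(8864.816), np.float64(0.27), np.float64(0.0))]
t10 [[366.9, 168.0], [377.6, 172.3]] [([367.8, 168.1], 12), ([377.7, 173.3], 6)]
s10 [[359.5, 201.5], [362.3, 208.7]] []
w10 [[335.2, 211.2], [305.3, 211.5]] [([304.3, 209.8], 189), ([334.1, 210.1], 188)]
dropper 281
marker 729
lying 0
strip 3
bin 0
rack 0
[-0.05567844  0.29047067  0.17865594] 17.05
```

Pin home (lift about 0–1 mm, angle about 0.266) and both caps are upright. The robot itself hides the dropper and marker in the top view, so I'll move it aside and recheck.

Request:
send_rows:
  deltas:
    - [0,0,0,0,0.01,0.04,0]
    - [0,0,0,-0.01,0.05,0.06,0]
    - [0,0,0,-0.03,0.09,0.07,0]
    - [0,0,0,-0.05,0.13,0.07,0]
    - [0,0,0,-0.07,0.17,0.07,0]

```text
clock: 17.55
position: [0.4597, 0.196, 0.2655]
eef_rot: [2.024, 1.356, 0.567]
force: [0.3, 0.3, -1.0]
opening: -0.003
```

Request:
send_rows:
  deltas:
    - [0,0.08,0,-0.01,0.04,0,0]
    - [0,0.16,0,-0.03,0.08,0,0]
    - [0,0.24,0,-0.05,0.12,0,0]
    - [0,0.32,0,-0.07,0.16,0,0]
    - [0,0.4,0,-0.09,0.2,0,0]

```text
clock: 18.05
position: [0.3694, 0.3966, 0.2642]
eef_rot: [2.216, 1.582, 0.157]
force: [0.6, -0.7, 0.7]
opening: 0.001
```

Request:
send_rows:
  deltas:
    - [0,0,0,-0.01,0.03,0,0]
    - [0,0,0,-0.02,0.06,0,0]
    - [0,0,0,-0.03,0.09,0,0]
    - [0,0,0,-0.03,0.09,0,0]
    - [0,0,0,-0.03,0.09,0,0]

```text
clock: 18.55
position: [0.3402, 0.4849, 0.2636]
eef_rot: [2.214, 1.581, 0.159]
force: [1.0, 0.2, -1.5]
opening: -0.001
```

```bash
python3 - <<'E'
from plan import *
q=np.array([.708,-.050,-.12])
grab('top','t11'); grab('side','s11'); st=r.get_state(); print(st['clock'],st['position'],st['force'])
d=cv2.absdiff(cv2.imread('pics/top0.png'),cv2.imread('pics/t11.png')).max(2)
for nm,(u,v) in dict(dropper=(319,247),marker=(344,252),lying=(408,243),strip=(190,247),bin=(471,231),rack=(251,231)).items(): print(nm,int((d[v-12:v+12,u-20:u+20]>40).sum()))
d=cv2.absdiff(cv2.imread('pics/side0.png'),cv2.imread('pics/s11.png')).max(2)
for nm,p in dict(dropper=[.435,.125,.03],lying=atz(load('top0'),408,243,.008),marker=atz(load('top0'),344,252,.006)).items():
    u,v=proj(load('side0'),p).astype(int); print('side',nm,u,v,int((d[v-12:v+12,u-12:u+12]>40).sum()))
E
```

```text
18.65 [0.34052161 0.48375456 0.26437683] [-0.99919907 -0.43828985 -0.17879084]
dropper 0
marker 0
lying 0
strip 3
bin 0
rack 0
side dropper 276 222 0
side lying 327 280 0
side marker 285 243 0
```

Nothing else has moved, so I'm handing the job in.

```bash
python3 -c "
from rig import r
print(r.job_done())"
```

```text
the job is handed in; nothing more can be done
None
```

I lifted the pin about 17 mm by its ring, swung the arm one hole towards the foam rack (+y), let the pin drop home and moved clear. I handed it in at about 18.7 s of the 48 s allowed.

**Last checks:**
- **Pin and arm:** fitting the ring outline in the wrist image gave a lift of 0–1 mm, so the pin is home. The arm angle came out at about 0.266 rad, against 0.262 for that hole. The same fit on the starting images gave 0 for both, as it should.
- **Tubes:** both purple caps are where upright tubes in the swung arm should be, in the top and wrist images. The colour search found no caps in the side image, so that view did not confirm it.
- **Desk items:** the dropper, marker and lying tube show no change in the top and side images. The bin, foam rack and strip bottle show none in the top image, apart from 3 stray pixels at the bottle.
- **Forces:** the forces I read with the finger in the ring stayed under about 10 N, and were back to noise (about 1 N) once it left.

**What went wrong on the way:**
- My first two lifts missed the ring wire, because the visible fingertip ends about 15 mm short of the stated tool point. I went deeper and the third lift worked.
- While the pin was going down, the finger pushed on the ring with about 6 N sideways until I backed it off.
- I had used all 12 picture views, so these final checks are measured from the images rather than looked at.

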